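# Transfer soldering supplies to the carrying tray in reverse order

### The arm

A 7-joint arm with a two-finger parallel gripper is mounted at the origin on a cart in front of the work surface, level with it; the furniture and walls round the work are solid. World frame = base frame: x ahead of the robot, y to its left, z up, the work surface at z = 0. Lengths are in m, angles in degrees, forces in N, time in s.
With the tool pointing down it reaches from about 0.4 to 0.875 m from the base axis. Payload 19.3 kg.
Tool frame: the origin (TCP) lies on the centre line of the jaws, within the pads' length; the fingertips stand 17 mm ahead of it and the grasp point (between the pads) lies 2 mm behind it (env.tip_extent is the z of the fingertips in the tool frame, in m); z points along the fingers, y is the line along which they close (so a half turn about z gives the same grasp; the last joint's range is limited). The gripper opens to 85 mm and grips with 20 to 120 N. Pads are 22 mm wide; open, the fingers measure 114 mm over their backs; the gripper's body (76 mm by 85 mm) begins 54 mm behind the grasp point. The pads swing forward as they close: fully open they stand 13 mm farther back than shut.
Start: joints at [-78.736, 29.874, -2.08, 91.645, 1.215, 58.505, -6.463], TCP at [0.165, 0.603, 0.248] pointing down, gripper open.
Joint ranges: [-166.77, 166.77], [-17.47, 122.26], [-85.68, 81.53], [9.62, 139.38], [-72.42, 252.41], [9.2, 110.78], [-144.41, 144.41]. Speed limits (degrees/s): [108.29, 108.29, 136.94, 136.94, 172.46, 172.46, 172.46].

### API

Orientations are given as [roll, pitch, yaw] about the fixed x, y, z axes, in that order (R = Rz(yaw) Ry(pitch) Rx(roll)).
In Python, from bench import env, vision gives the robot as it stands.
- The arm moves only by the tool drive_effector, called as name([rows], argument=value, ...), one row to a line, values as JSON. Schema: {"type":"object","properties":{"steps":{"type":"array","items":{"type":"object","properties":{"ax":{"type":"number"},"ay":{"type":"number"},"az":{"type":"number"},"x":{"type":"number"},"y":{"type":"number"},"z":{"type":"number"},"aperture":{"type":"number"}},"additionalProperties":false,"required":["aperture"]},"minItems":1,"maxItems":8},"grip_n":{"type":"number"},"only":{"type":"string"},"quiet":{"type":"boolean"},"lines":{"type":"string"}},"required":["steps"],"additionalProperties":false}. steps is a list of rows, 1 to 8 of them, each an object with the fields ax, ay, az (a rotation vector in degrees), x, y, z (the shift in m), aperture (the opening from 0.0 (shut) to 1.0 (fully open)); a field left out counts as zero (the opening has to be given); each row shifts and turns the commanded pose from where the row before left it, along the tool's axes as they then stand; what a row does not reach is not made up. A row lasts 1/8 s, in which the tool goes at most 0.0625 m and 10.7 degrees, less where a joint would pass 70% of its speed; a pose out of reach is approached as far as the arm can. The fingers move at their own pace and stop on an object; grip_n is the grip in N (left out, the last holds). Time passes only in rows, so rows that do not move let the fingers close. The tool returns the time, the measured TCP pose, the force, the opening and the grip force at its end. only (a regular expression) keeps the lines of the reply that match it, lines (a string "A,B") keeps lines A to B, and quiet returns only ok. Input that does not fit is refused with a message, and nothing moves.
- env.observe(): the state, without advancing time (a new reading comes with each control period).
- vision.snapshot(name): name is "side" or "top" or "wrist"; returns the picture (480x640x3 uint8, red, green, blue); there is no depth.
- vision.calibration(name): a dict with "intrinsics" (3x3 intrinsics, pixels), "distortion" ([k1, k2, p1, p2, k3] as OpenCV has them; the pictures are not rectified), "extrinsics" (4x4, takes a point from camera to world coordinates). Camera axes: x right, y down, z forward; pixel columns grow to the right and rows downward; lengths in m; the calibration is good to about 2 mm. A picture is of the moment at which its call begins: read the wrist's pose just before it. calibration takes no time and is no camera call; for the wrist camera it gives the pose at the moment of the call.
- env.hand_in(): hands the job in; it is judged then, once.
The state is a dict: "time_s": time; "joint_pos": joint angles; "joint_velocities": joint speeds; "effort": joint torques, N m; "position": TCP position; "eef_rot": TCP orientation; "contact_force": force on the tool from outside, world axes, zero at the start; "moment": the same for the moment, N m; "gripper_width": opening from 0.0 (shut) to 1.0 (fully open); "grip_force": force on a finger pad.
Only numpy, scipy, OpenCV 4.12 (cv2) and the standard library are available. Lean on these libraries where they do the work, as an engineer would, in place of code of your own. Each camera call takes 0.05 s, during which the arm holds its last target. There are 200 camera calls.

### The job

Move the four soldering supplies from their nests on the aluminium rack into the four bays of the black tray, in reverse order: as seen from the robot, the leftmost on the rack goes into the rightmost bay, the second from the left into the second bay from the right, and so on. Keep each one upright and leave it standing in the middle of its bay, flat on the bay's floor.

Things in the scene. Friction and masses are not known exactly. Their poses are not given: they have to be found in the camera images.
- flux: dark brown-green bottle with a black screw cap, standing upright: body 28 mm in diameter up to 66 mm, cap 18 mm in diameter above it, 82 mm high, about 0.07 kg. Origin at the centre of its underside, z up along its axis.
- needle: slim white bottle with a long pointed cap, standing upright: body 25 mm in diameter up to 68 mm, cap at most 15 mm in diameter above it, 113 mm high, about 0.04 kg; take it near the top of the body (60 to 70 mm up), since a low grip can bring the palm onto the cap's tip. Origin at the centre of its underside, z up along its axis.
- reel: reel of solder wire standing on end: two flanges of 56 mm diameter, narrower winding between them, 63 mm high; the winding is 35 mm in diameter, each flange 3 mm thick; from above it is held by the rim of its upper flange (56 to 63 mm up). About 0.24 kg. Origin at the centre of its underside, z up along its axis.
- cleaner: round dark grey pot filled with curled brass wool (soldering tip cleaner), 54 mm in diameter, 36 mm high, about 0.12 kg. Origin at the centre of its underside, z up along its axis.
- rack: fixed pale aluminium plate, 84 x 352 x 5 mm, with the four nests in a row on it: nest centres at x = 0, y = +126, +42, -42, -126 mm; which supply is where changes. Nest rims are 14 mm, the supplies' undersides 8 mm above the bench. Origin at the centre of its underside; its y axis points to the robot's left within 0.15 rad. Rack and tray lie one behind the other, either one nearer the robot.
- tray: fixed shallow black tray with grey bay floors, 84 x 342 mm plus end loops; four equal bays in a row, centres at x = 0, y = +126, +42, -42, -126 mm. A bay is 76 mm along x, 79 mm along y, its floor 4 mm above the bench; the low walls round it are 4 mm thick, their tops 10 mm above the bench. Origin at the centre of its underside; its y axis points to the robot's left within 0.15 rad.
- nest_flux: round grey open nest (a short cup, 44 mm outside, 34 mm inside, 9 mm high, floor 3 mm thick) fixed on the rack, the one in which the dark flux bottle stands at the start. Origin at the centre of its underside. It does not move.
- nest_needle: round grey open nest (a short cup, 41 mm outside, 31 mm inside, 9 mm high, floor 3 mm thick) fixed on the rack, the one in which the white needle bottle stands at the start. Origin at the centre of its underside. It does not move.
- nest_reel: round grey open nest (a short cup, 72 mm outside, 62 mm inside, 9 mm high, floor 3 mm thick) fixed on the rack, the one in which the solder reel stands at the start. Origin at the centre of its underside. It does not move.
- nest_cleaner: round grey open nest (a short cup, 70 mm outside, 60 mm inside, 9 mm high, floor 3 mm thick) fixed on the rack, the one in which the tip cleaner stands at the start. Origin at the centre of its underside. It does not move.
Not all that is in view belongs to the job. What is shaped like the reel but red is not meant.

How it is judged:
By the outcome, as a careful person would: the job done as asked, in the order asked, and still so for the second after the job is handed in, with the robot touching nothing.
It also fails if it takes over 109 s, if anything falls off the work surface, if the arm or the gripper's body presses on something with over 40 N, if the wrist force passes 120 N, or if a joint passes its speed limit or range.

## Working session

There is one attempt and no reset: what is moved stays moved. The work goes in short steps, Python scripts to look and compute and a tool call to move; the robot and the scene stay as the last step left them, time stands still between calls to the robot, and variables do not carry over. Pictures are saved under pics/ and viewed, at most 14 in all, crops included, and the job is handed in when it is done.

```bash
ls; mkdir -p pics; python3 - <<'E'
from bench import env, vision
import cv2,numpy as np
for n in("top","side"):
    im=vision.snapshot(n); cv2.imwrite(f"pics/{n}0.png",im[:,:,::-1])
    c=vision.calibration(n); print(n,np.round(c["intrinsics"],1).tolist(),c["distortion"],np.round(c["extrinsics"],3).tolist())
print(env.observe()); print(env.tip_extent)
E
```

```text
pics
top [[448.0, 0.0, 317.1], [0.0, 448.0, 242.7], [0.0, 0.0, 1.0]] [-0.03200513  0.          0.          0.          0.        ] [[0.172, -0.964, 0.201, 0.323], [-0.985, -0.17, 0.029, 0.128], [0.006, -0.203, -0.979, 0.966], [0.0, 0.0, 0.0, 1.0]]
side [[562.5, 0.0, 306.4], [0.0, 562.5, 234.2], [0.0, 0.0, 1.0]] [0.05166124 0.         0.         0.         0.        ] [[-0.943, -0.131, 0.306, 0.153], [-0.333, 0.352, -0.875, 1.172], [0.007, -0.927, -0.375, 0.478], [0.0, 0.0, 0.0, 1.0]]
{'time_s': 0.1, 'joint_pos': array([-78.73708287,  29.90704589,  -2.08037841,  91.66838364,
         1.21355741,  58.50501168,  -6.46199612]), 'joint_velocities': array([ 0.07681245, -0.11996429,  0.07694224, -0.05537984, -0.00053026,
        0.03046163, -0.04470944]), 'effort': array([ 4.34897534e-03, -9.28464746e+01,  1.98454991e+00, -3.70532262e+01,
        1.82484597e-02,  5.28969467e-03,  5.23466531e-05]), 'position': array([0.16472763, 0.60261991, 0.24778261]), 'eef_rot': array([-1.79941684e+02,  3.60813777e-03,  1.64713747e+02]), 'contact_force': array([ 0.13723229, -0.01934959, -0.44112516]), 'moment': array([-4.51978676e-03, -3.43645052e-06,  3.46847636e-02]), 'grip_force': 0.0, 'gripper_width': 1.0001441291144062}
0.017
```

View pics/top0.png

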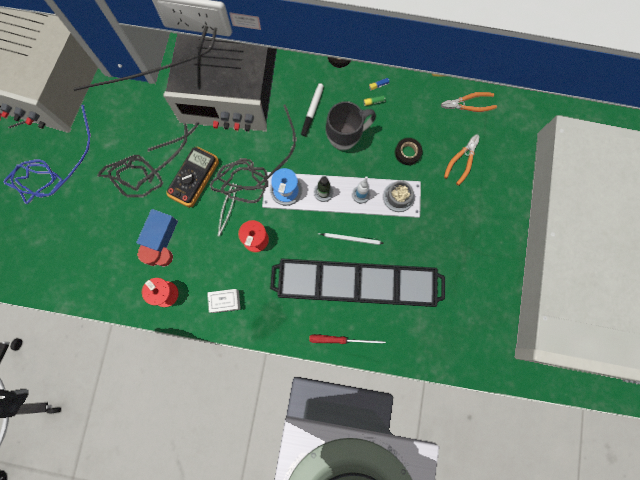

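View pics/side0.png

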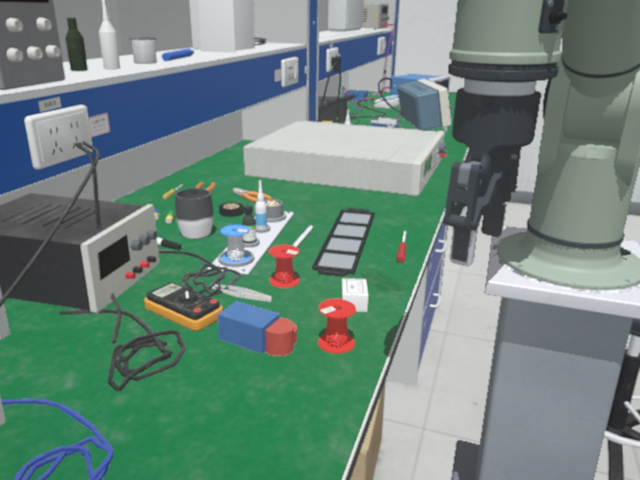

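The top view shows the rack at cols 264–420, rows 175–216. Its order from the robot's left is reel (285,185), flux (323,188), needle (361,188), cleaner (400,195). The nearer tray has bay floors at about (299,279), (338,282), (377,284) and (417,286). The side view shows the blue reel nearest on the rack, with red decoys beside it and the mug behind the flux and needle.

```bash
cat > h.py <<'E'
from bench import env, vision
import cv2,numpy as np
from scipy.spatial.transform import Rotation as R
def ray(c,px,z):
    p=cv2.undistortPoints(np.float64(px).reshape(-1,1,2),np.float64(c["intrinsics"]),np.float64(c["distortion"])).reshape(-1,2)
    T=np.array(c["extrinsics"]); d=np.c_[p,np.ones(len(p))]@T[:3,:3].T; o=T[:3,3]
    return (o+d*((z-o[2])/d[:,2])[:,None])[:,:2]
def proj(c,P):
    T=np.linalg.inv(np.array(c["extrinsics"]))
    return cv2.projectPoints(np.float64(P).reshape(-1,1,3),cv2.Rodrigues(T[:3,:3])[0],T[:3,3],np.float64(c["intrinsics"]),np.float64(c["distortion"]))[0].reshape(-1,2)
def go(x,y,z,yaw):
    "tool-axes shift and turn about tool z to reach world target"
    s=env.observe(); r=R.from_euler('xyz',s["eef_rot"],degrees=True)
    t=R.from_euler('xyz',[180,0,yaw],degrees=True)
    d=r.inv().apply(np.array([x,y,z])-s["position"])
    print("t",s["time_s"],"pos",np.round(s["position"],4),"rot",np.round(s["eef_rot"],2),"-> shift",np.round(d,4),"rotvec",np.round((r.inv()*t).as_rotvec(degrees=True),2))
E
python3 - <<'E'
from h import *
im=cv2.cvtColor(cv2.imread("pics/top0.png"),cv2.COLOR_BGR2RGB); c=vision.calibration("top")
hsv=cv2.cvtColor(im,cv2.COLOR_RGB2HSV)
# bays
reg=np.zeros((480,640),np.uint8); reg[255:310,270:445]=1
m=((hsv[...,1]<60)&(hsv[...,2]>100)).astype(np.uint8)*reg
B=[]
for k in cv2.findContours(m,0,1)[0]:
    if cv2.contourArea(k)>400:
        w=ray(c,k.reshape(-1,2),.004); r=cv2.minAreaRect((w*1000).astype(np.float32)); B.append(r[0]); print("bay",np.round(r[0],1),np.round(r[1],1),round(r[2],1))
B=np.array(sorted(B,key=lambda b:-b[1])); d=B[0]-B[3]; print("tray c",B.mean(0),"yaw",np.degrees(np.arctan2(-d[0],d[1])),"span",np.linalg.norm(d))
reg[:]=0; reg[165:225,255:428]=1
m=((hsv[...,1]<40)&(hsv[...,2]>170)).astype(np.uint8)*reg
ks=max(cv2.findContours(m,0,1)[0],key=cv2.contourArea)
r=cv2.minAreaRect((ray(c,ks.reshape(-1,2),.005)*1000).astype(np.float32)); print("rack",r, cv2.contourArea(ks))
q=cv2.boxPoints(r); print(np.round(q,1))
o=cv2.resize(im[150:320,230:460],None,fx=3.4,fy=3.4,interpolation=cv2.INTER_CUBIC)
s=lambda p:tuple(int(v) for v in ((p-[230,150]+.5)*3.4))
for k in proj(c,np.c_[q/1000,np.full(4,.005)]): cv2.circle(o,s(k),3,(255,0,0),-1)
rc=np.array(r[0]); e=q[np.argmax(q[:,1])]; 
L=max(r[1]); ang=r[2]
v=np.array([np.cos(np.radians(ang)),np.sin(np.radians(ang))]) if r[1][0]>r[1][1] else np.array([-np.sin(np.radians(ang)),np.cos(np.radians(ang))])
if v[1]<0:v=-v
print("axis",v,"yaw",np.degrees(np.arctan2(-v[0],v[1])))
for t,h in zip((126,42,-42,-126),(.071,.090,.121,.044)):
    p=rc+v*t; print("nest",np.round(p,1))
    a=proj(c,[[*p/1000,.008],[*p/1000,h]]); cv2.line(o,s(a[0]),s(a[1]),(255,0,255),1); cv2.circle(o,s(a[1]),3,(255,255,0),-1)
for b in B:
    cv2.circle(o,s(proj(c,[[*b/1000,.004]])[0]),3,(255,0,255),-1)
cv2.imwrite("pics/ov.png",o[:,:,::-1])
E
```

```text
bay [463.6 -68. ] [66.5 67.5] 7.0
bay [454.   14.6] [67.  69.3] 8.0
bay [444.5  98. ] [67.  70.1] 6.5
bay [435.  181.5] [67.1 70.1] 6.4
tray c [449.24946594  56.50868988] yaw 6.5330298032347915 span 251.13010497149006
rack ((640.4738159179688, 122.20344543457031), (84.72815704345703, 352.0489196777344), 6.3169050216674805) 3493.5
[[579.  292.5]
 [617.7 -57.4]
 [701.9 -48.1]
 [663.2 301.8]]
axis [-0.11002757  0.99392854] yaw 6.3169050216674805
nest [626.6 247.4]
nest [635.9 163.9]
nest [645.1  80.5]
nest [654.3  -3. ]
```

View pics/ov.png

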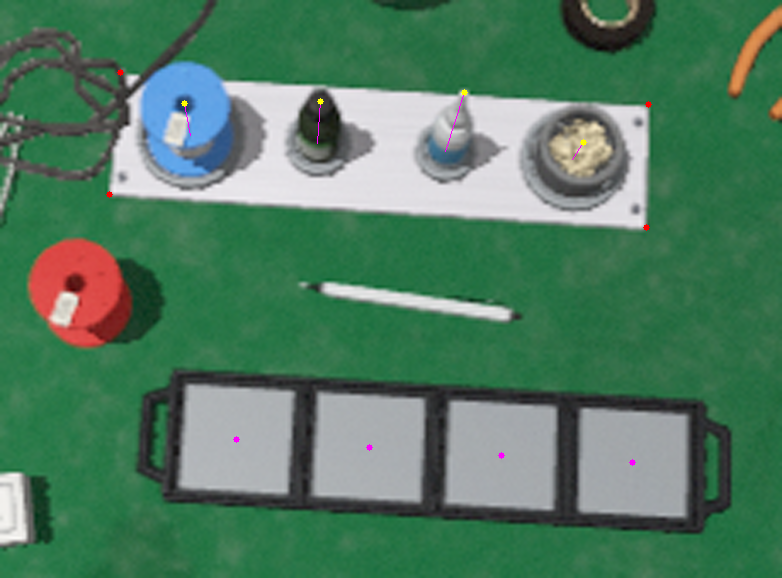

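The overlay fits: the rack corners (red) and all four top points (yellow) land on the plate and the supplies, and the bay centres look right. First I'll go above the reel.

```bash
python3 -c "
from h import *
go(.627,.247,.20,96.4)"
```

```text
t 0.1 pos [0.1647 0.6026 0.2478] rot [-179.94    0.    164.71] -> shift [-0.5397 -0.2211  0.048 ] rotvec [-5.000e-02  4.000e-02  6.831e+01]
```

drive_effector([
  {"az": 9.8,"aperture": 1},
  {"az": 9.8,"aperture": 1},
  {"az": 9.8,"aperture": 1},
  {"az": 9.8,"aperture": 1},
  {"az": 9.8,"aperture": 1},
  {"az": 9.8,"aperture": 1},
  {"az": 9.5,"aperture": 1},
], grip_n=60)

```text
time_s: 0.98
position: [0.1647, 0.6027, 0.248]
eef_rot: [-180.0, 0.0, 96.1]
contact_force: [-0.5, 0.8, 0.3]
gripper_width: 1.003
grip_force: 0.0
```

drive_effector([
  {"x": -0.04,"y": 0.042,"aperture": 1},
  {"x": -0.04,"y": 0.042,"aperture": 1},
  {"x": -0.04,"y": 0.042,"aperture": 1},
  {"x": -0.04,"y": 0.042,"aperture": 1},
  {"x": -0.04,"y": 0.042,"aperture": 1},
  {"x": -0.04,"y": 0.042,"aperture": 1},
  {"x": -0.04,"y": 0.042,"aperture": 1},
  {"x": -0.04,"y": 0.042,"aperture": 1},
])

```text
time_s: 1.98
position: [0.5356, 0.3211, 0.2481]
eef_rot: [-180.0, 0.0, 96.4]
contact_force: [0.4, 0.7, 0.4]
gripper_width: 1.001
grip_force: 0.0
```

drive_effector([
  {"x": -0.04,"y": 0.042,"aperture": 1},
  {"x": -0.03,"y": 0.03,"z": 0.02,"aperture": 1},
  {"aperture": 1},
])

```text
time_s: 2.35
position: [0.6153, 0.2572, 0.2263]
eef_rot: [-179.9, 0.1, 96.1]
contact_force: [-0.1, 0.8, 0.6]
gripper_width: 0.999
grip_force: 0.0
```

```bash
python3 -c "
from h import *
go(.627,.247,.20,96.4)
cv2.imwrite('pics/w1.png',vision.snapshot('wrist')[:,:,::-1])"
```

```text
t 2.35 pos [0.6153 0.2572 0.2263] rot [-1.7989e+02  1.5000e-01  9.6150e+01] -> shift [-0.0113  0.0106  0.0263] rotvec [-0.11  0.15 -0.25]
```

View pics/w1.png

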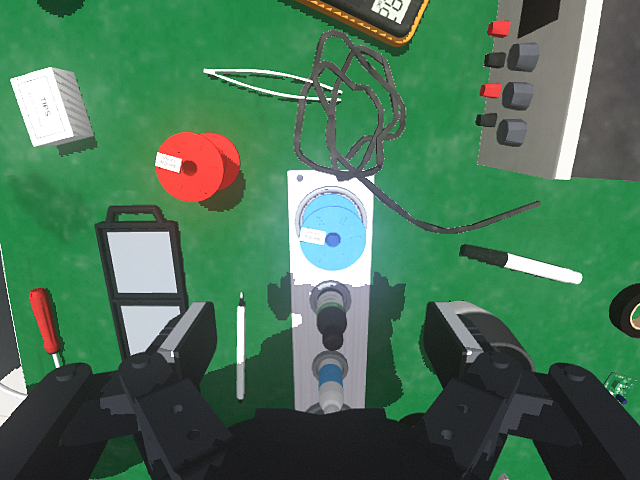

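The wrist view shows the blue reel's upper flange at about (333,232) between the open fingers' lines. The black flux cap is at (331,330) and the needle at (330,375). I'll check the reel position by ray and then descend.

```bash
python3 - <<'E'
from h import *
im=vision.snapshot('wrist'); c=vision.calibration('wrist')
h=cv2.cvtColor(im,cv2.COLOR_RGB2HSV)
m=((h[...,0]>95)&(h[...,0]<115)&(h[...,1]>90)&(h[...,2]>150)).astype(np.uint8); m[:180]=0;m[290:]=0;m[:,:280]=0;m[:,385:]=0
k=max(cv2.findContours(m,0,1)[0],key=cv2.contourArea)
k=cv2.convexHull(k); print(cv2.minEnclosingCircle(k)); 
print(ray(c,[[333,231]],.071), cv2.minEnclosingCircle((ray(c,k.reshape(-1,2),.071)*1000).astype(np.float32)))
# bottle caps
print("flux top",ray(c,[[331,340]],.090))
go(.627,.247,.06,96.4)
E
```

```text
((333.0, 234.13999938964844), 38.192501068115234)
[[0.62527846 0.25899565]] ((625.9298706054688, 255.3699951171875), 32.51755142211914)
flux top [[0.63387378 0.16944204]]
t 2.45 pos [0.6136 0.2608 0.2277] rot [-1.7994e+02  1.0000e-02  9.6380e+01] -> shift [-0.0152  0.012   0.1677] rotvec [-0.06  0.01 -0.02]
```

```bash
python3 - <<'E'
from h import *
from scipy.optimize import least_squares
im=vision.snapshot('wrist'); c=vision.calibration('wrist')
h=cv2.cvtColor(im,cv2.COLOR_RGB2HSV)
m=((h[...,0]>95)&(h[...,0]<115)&(h[...,1]>90)&(h[...,2]>150)).astype(np.uint8); m[:180]=0;m[290:]=0;m[:,:280]=0;m[:,385:]=0
k=cv2.convexHull(max(cv2.findContours(m,0,1)[0],key=cv2.contourArea)).reshape(-1,2)
k=k[k[:,1]>235]; w=ray(c,k,.071)*1000
f=least_squares(lambda p:np.hypot(*(w-p[:2]).T)-28,[627,250]); print(len(k),f.x,np.abs(f.fun).max())
go(.627,.247,.06,96.4)
E
```

```text
18 [626.96500705 250.35381032] 0.7198395862967892
t 2.5 pos [0.6132 0.2616 0.2282] rot [-1.7997e+02 -2.0000e-02  9.6450e+01] -> shift [-0.0161  0.0121  0.1682] rotvec [-0.03 -0.02  0.05]
```

drive_effector([
  {"x": -0.013,"y": 0.012,"aperture": 1},
  {"z": 0.05,"aperture": 1},
  {"z": 0.05,"aperture": 1},
  {"z": 0.04,"aperture": 1},
  {"z": 0.02,"aperture": 1},
  {"z": 0.008,"aperture": 1},
  {"aperture": 1},
  {"aperture": 1},
])

```text
time_s: 3.5
position: [0.6279, 0.2496, 0.0618]
eef_rot: [179.9, -0.0, 96.4]
contact_force: [-0.5, 1.2, 0.1]
gripper_width: 0.996
grip_force: 0.0
```

drive_effector([
  {"aperture": 0.5},
  {"aperture": 0.3},
  {"aperture": 0.3},
  {"aperture": 0.3},
  {"aperture": 0.3},
  {"aperture": 0.3},
], grip_n=60)

```text
time_s: 4.25
position: [0.6276, 0.2495, 0.0614]
eef_rot: [179.9, -0.0, 96.4]
contact_force: [-3.3, -0.6, 11.1]
gripper_width: 0.614
grip_force: 60.3
```

drive_effector([
  {"z": -0.01,"aperture": 0.3},
  {"z": -0.02,"aperture": 0.3},
  {"aperture": 0.3},
])

```text
time_s: 4.62
position: [0.6283, 0.2496, 0.0926]
eef_rot: [179.8, -0.1, 96.4]
contact_force: [-0.6, -0.8, -2.4]
gripper_width: 0.612
grip_force: 63.0
```

```bash
python3 -c "
from h import *
cv2.imwrite('pics/w2.png',vision.snapshot('side')[150:310,150:400,::-1].repeat(3,0).repeat(3,1))
go(.4636,-.068,.19,96.4)"
```

```text
t 4.675 pos [0.6276 0.2495 0.0914] rot [ 1.7991e+02 -4.0000e-02  9.6410e+01] -> shift [-0.2972 -0.1983 -0.0991] rotvec [ 0.09 -0.04  0.01]
```

View pics/w2.png

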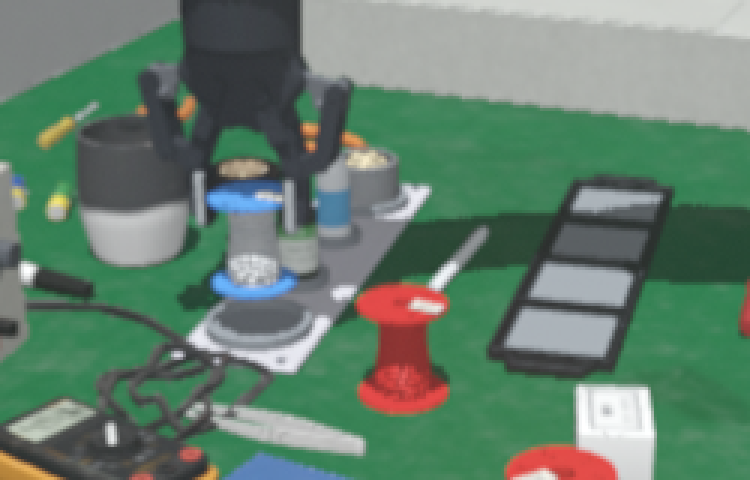

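The reel hangs upright between the pads, clear of its empty nest. Next I carry it to the rightmost bay.

drive_effector([
  {"z": -0.03,"aperture": 0.3},
  {"z": -0.04,"aperture": 0.3},
  {"z": -0.03,"aperture": 0.3},
  {"x": -0.015,"y": -0.01,"aperture": 0.3},
  {"x": -0.035,"y": -0.023,"aperture": 0.3},
  {"x": -0.04,"y": -0.027,"aperture": 0.3},
  {"x": -0.04,"y": -0.027,"aperture": 0.3},
  {"x": -0.04,"y": -0.027,"aperture": 0.3},
])

```text
time_s: 5.68
position: [0.5318, 0.0663, 0.1901]
eef_rot: [-180.0, 0.0, 96.4]
contact_force: [0.4, -0.3, -1.0]
gripper_width: 0.617
grip_force: 63.4
```

drive_effector([
  {"x": -0.04,"y": -0.027,"aperture": 0.3},
  {"x": -0.04,"y": -0.027,"aperture": 0.3},
  {"x": -0.03,"y": -0.02,"aperture": 0.3},
  {"x": -0.017,"y": -0.010,"aperture": 0.3},
  {"z": 0.04,"aperture": 0.3},
  {"z": 0.04,"aperture": 0.3},
  {"aperture": 0.3},
  {"aperture": 0.3},
])

```text
time_s: 6.68
position: [0.4639, -0.0681, 0.1113]
eef_rot: [180.0, 0.0, 96.4]
contact_force: [0.3, -0.6, -0.4]
gripper_width: 0.612
grip_force: 63.6
```

```bash
python3 -c "
from h import *
go(.4636,-.068,.058,96.4)"
```

```text
t 6.675 pos [ 0.4639 -0.0681  0.1113] rot [1.7997e+02 1.0000e-02 9.6390e+01] -> shift [ 0.0002 -0.0004  0.0533] rotvec [ 0.03  0.01 -0.01]
```

drive_effector([
  {"z": 0.03,"aperture": 0.3},
  {"z": 0.015,"aperture": 0.3},
  {"z": 0.006,"aperture": 0.3},
  {"z": 0.002,"aperture": 0.3},
  {"aperture": 0.3},
])

```text
time_s: 7.3
position: [0.4639, -0.068, 0.0578]
eef_rot: [180.0, 0.0, 96.4]
contact_force: [-0.7, -0.2, -0.7]
gripper_width: 0.614
grip_force: 63.8
```

drive_effector([
  {"z": 0.001,"aperture": 0.62},
  {"aperture": 0.7},
  {"aperture": 0.85},
  {"aperture": 0.9},
  {"aperture": 0.9},
])

```text
time_s: 7.92
position: [0.4636, -0.0679, 0.0563]
eef_rot: [180.0, 0.0, 96.4]
contact_force: [0.8, -0.9, -0.1]
gripper_width: 0.901
grip_force: 0.0
```

drive_effector([
  {"z": -0.02,"aperture": 0.9},
  {"z": -0.04,"aperture": 0.9},
  {"z": -0.04,"aperture": 0.9},
  {"z": -0.04,"aperture": 0.5},
  {"aperture": 0.5},
  {"aperture": 0.5},
])

```text
time_s: 8.68
position: [0.4633, -0.0678, 0.196]
eef_rot: [-180.0, -0.0, 96.4]
contact_force: [0.1, 0.3, -0.4]
gripper_width: 0.5
grip_force: 0.0
```

```bash
python3 -c "
from h import *
go(.636,.165,.20,96.4)"
```

```text
t 8.675 pos [ 0.4633 -0.0678  0.196 ] rot [-1.7999e+02 -1.0000e-02  9.6430e+01] -> shift [ 0.2119  0.1976 -0.0041] rotvec [-0.01 -0.01  0.03]
```

drive_effector([
  {"x": 0.02,"y": 0.02,"aperture": 0.5},
  {"x": 0.04,"y": 0.04,"aperture": 0.5},
  {"x": 0.04,"y": 0.04,"aperture": 0.5},
  {"x": 0.04,"y": 0.04,"aperture": 0.5},
  {"x": 0.04,"y": 0.03,"aperture": 0.5},
  {"x": 0.032,"y": 0.028,"aperture": 0.5},
  {"aperture": 0.5},
  {"aperture": 0.5},
])

```text
time_s: 9.68
position: [0.636, 0.164, 0.1949]
eef_rot: [-179.9, 0.1, 96.4]
contact_force: [-0.3, -0.1, -0.6]
gripper_width: 0.498
grip_force: 0.0
```

```bash
python3 -c "
from h import *
c=vision.calibration('top')
print(ray(c,[[345,150],[330,140]],0.02),ray(c,[[345,105],[345,132]],.09))
cv2.imwrite('pics/w3.png',vision.snapshot('wrist')[:,:,::-1])
go(.636,.165,.052,96.4)"
```

```text
[[0.73783463 0.13129914]
 [0.75583122 0.16866038]] [[0.80892042 0.14743749]
 [0.74724201 0.13753338]]
t 9.725 pos [0.6361 0.1636 0.1953] rot [-1.7991e+02  5.0000e-02  9.6340e+01] -> shift [0.0016 0.0003 0.1433] rotvec [-0.09  0.05 -0.06]
```

View pics/w3.png

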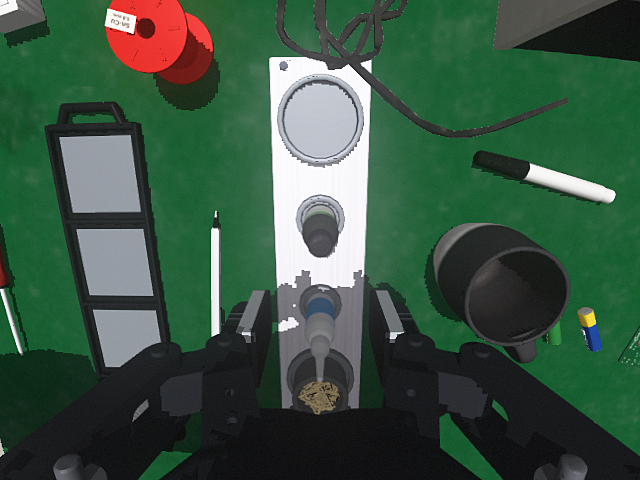

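The flux cap is at (320,240), centred between the fingers. The mug at (510,290) is well to the side, its edge about 0.10 m from the bottle's axis. I'll descend, grip and lift.

drive_effector([
  {"x": 0.001,"z": 0.03,"aperture": 0.5},
  {"z": 0.04,"aperture": 0.5},
  {"z": 0.04,"aperture": 0.5},
  {"z": 0.025,"aperture": 0.5},
  {"z": 0.008,"aperture": 0.5},
  {"aperture": 0.5},
  {"aperture": 0.5},
])

```text
time_s: 10.6
position: [0.6371, 0.1657, 0.0545]
eef_rot: [179.9, -0.0, 96.4]
contact_force: [0.0, 1.7, 0.3]
gripper_width: 0.499
grip_force: 0.0
```

drive_effector([
  {"aperture": 0.1},
  {"aperture": 0.1},
  {"aperture": 0.1},
  {"aperture": 0.1},
  {"aperture": 0.1},
], grip_n=40)

```text
time_s: 11.22
position: [0.637, 0.1659, 0.0543]
eef_rot: [179.9, -0.0, 96.4]
contact_force: [-0.9, -0.6, 6.7]
gripper_width: 0.316
grip_force: 38.9
```

drive_effector([
  {"z": -0.01,"aperture": 0.1},
  {"z": -0.02,"aperture": 0.1},
  {"z": -0.04,"aperture": 0.1},
  {"z": -0.04,"aperture": 0.1},
  {"z": -0.02,"aperture": 0.1},
  {"aperture": 0.1},
])

```text
time_s: 11.98
position: [0.6371, 0.1661, 0.1851]
eef_rot: [179.9, -0.0, 96.4]
contact_force: [0.9, 0.2, -1.2]
gripper_width: 0.315
grip_force: 39.4
```

```bash
python3 -c "
from h import *
go(.454,.0146,.19,96.4)"
```

```text
t 11.975 pos [0.6371 0.1661 0.1851] rot [ 1.7986e+02 -4.0000e-02  9.6410e+01] -> shift [-0.1301 -0.1988 -0.0055] rotvec [ 0.14 -0.04  0.01]
```

drive_effector([
  {"x": -0.01,"y": -0.015,"aperture": 0.1},
  {"x": -0.02,"y": -0.03,"aperture": 0.1},
  {"x": -0.027,"y": -0.042,"aperture": 0.1},
  {"x": -0.027,"y": -0.042,"aperture": 0.1},
  {"x": -0.025,"y": -0.04,"aperture": 0.1},
  {"x": -0.015,"y": -0.022,"aperture": 0.1},
  {"x": -0.005,"y": -0.008,"z": 0.03,"aperture": 0.1},
  {"z": 0.04,"aperture": 0.1},
])

```text
time_s: 12.98
position: [0.4527, 0.0151, 0.1125]
eef_rot: [180.0, 0.0, 96.4]
contact_force: [1.6, 0.7, -1.9]
gripper_width: 0.315
grip_force: 39.5
```

drive_effector([
  {"z": 0.04,"aperture": 0.1},
  {"z": 0.015,"aperture": 0.1},
  {"aperture": 0.1},
  {"aperture": 0.1},
])

```text
time_s: 13.48
position: [0.4537, 0.0154, 0.0593]
eef_rot: [179.9, 0.0, 96.4]
contact_force: [-0.8, 0.1, 0.1]
gripper_width: 0.314
grip_force: 39.5
```

```bash
python3 -c "
from h import *
go(.454,.0155,.051,96.4)"
```

```text
t 13.475 pos [0.4537 0.0154 0.0593] rot [179.93   0.    96.41] -> shift [0.0001 0.0003 0.0083] rotvec [0.07 0.   0.01]
```

drive_effector([
  {"z": 0.006,"aperture": 0.1},
  {"z": 0.002,"aperture": 0.1},
  {"aperture": 0.1},
  {"z": 0.0005,"aperture": 0.35},
  {"aperture": 0.42},
  {"aperture": 0.5},
  {"aperture": 0.5},
])

```text
time_s: 14.35
position: [0.4532, 0.0154, 0.0498]
eef_rot: [180.0, 0.0, 96.4]
contact_force: [0.1, -0.2, -0.2]
gripper_width: 0.502
grip_force: 0.0
```

drive_effector([
  {"z": -0.02,"aperture": 0.5},
  {"z": -0.04,"aperture": 0.5},
  {"z": -0.05,"aperture": 0.5},
  {"z": -0.05,"aperture": 0.5},
  {"x": 0.01,"y": 0.03,"aperture": 0.5},
  {"x": 0.01,"y": 0.04,"aperture": 0.5},
  {"x": 0.01,"y": 0.04,"aperture": 0.5},
  {"x": 0.01,"y": 0.04,"aperture": 0.5},
])

```text
time_s: 15.35
position: [0.5989, 0.0725, 0.2097]
eef_rot: [-180.0, -0.0, 96.4]
contact_force: [0.0, -0.5, 0.0]
gripper_width: 0.5
grip_force: 0.0
```

drive_effector([
  {"x": 0.004,"y": 0.03,"aperture": 0.5},
  {"y": 0.01,"aperture": 0.5},
  {"aperture": 0.5},
  {"aperture": 0.5},
])

```text
time_s: 15.85
position: [0.6363, 0.0799, 0.2099]
eef_rot: [-180.0, -0.0, 96.4]
contact_force: [-0.6, -0.7, 0.0]
gripper_width: 0.503
grip_force: 0.0
```

```bash
python3 -c "
from h import *
go(.645,.082,.072,96.4)
im=vision.snapshot('wrist');cv2.imwrite('pics/w4.png',im[:,:,::-1])
c=vision.calibration('wrist')
print(proj(c,[[.645,.081,.121],[.645,.081,.076]]))"
```

```text
t 15.85 pos [0.6363 0.0799 0.2099] rot [-179.98   -0.     96.38] -> shift [0.0011 0.0089 0.1379] rotvec [-0.02 -0.   -0.02]
[[332.33262458 254.02129207]
 [330.23001622 234.90922654]]
```

View pics/w4.png

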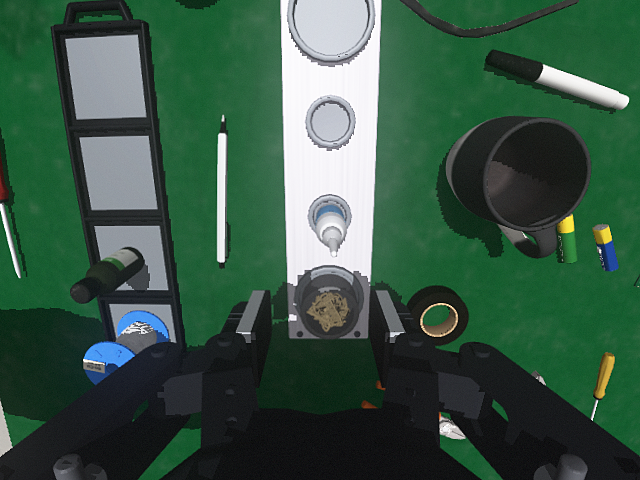

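The needle's tip is at (333,254), just where I projected it (332,254). The mug's edge at about (447,160) leaves room. The flux and reel stand in the right bays. I'll grip the needle bottle and check the flux's tilt by projection.

```bash
python3 -c "
from h import *
c=vision.calibration('wrist')
print(proj(c,[[.454,.0146,.004],[.454,.0146,.086],[.4636,-.068,.004],[.4636,-.068,.067]]).round())"
```

```text
[[130. 259.]
 [ 79. 293.]
 [143. 332.]
 [112. 368.]]
```

drive_effector([
  {"x": 0.001,"y": 0.009,"aperture": 0.5},
  {"z": 0.04,"aperture": 0.5},
  {"z": 0.04,"aperture": 0.5},
  {"z": 0.035,"aperture": 0.5},
  {"z": 0.016,"aperture": 0.5},
  {"z": 0.005,"aperture": 0.5},
  {"aperture": 0.5},
  {"aperture": 0.5},
])

```text
time_s: 16.9
position: [0.6466, 0.0824, 0.075]
eef_rot: [179.9, -0.0, 96.4]
contact_force: [0.2, -0.4, 0.2]
gripper_width: 0.5
grip_force: 0.0
```

drive_effector([
  {"aperture": 0.1},
  {"aperture": 0.1},
  {"aperture": 0.1},
  {"aperture": 0.1},
  {"aperture": 0.1},
], grip_n=30)

```text
time_s: 17.52
position: [0.6463, 0.0824, 0.0746]
eef_rot: [179.9, -0.0, 96.4]
contact_force: [-1.6, 0.3, 6.2]
gripper_width: 0.281
grip_force: 29.4
```

drive_effector([
  {"z": -0.01,"aperture": 0.1},
  {"z": -0.02,"aperture": 0.1},
  {"z": -0.04,"aperture": 0.1},
  {"z": -0.03,"aperture": 0.1},
  {"aperture": 0.1},
])

```text
time_s: 18.15
position: [0.6472, 0.0824, 0.1775]
eef_rot: [179.7, -0.0, 96.4]
contact_force: [-0.4, -0.0, -0.3]
gripper_width: 0.278
grip_force: 29.5
```

```bash
python3 -c "
from h import *
go(.4445,.0985,.1,96.4)"
```

```text
t 18.15 pos [0.6472 0.0824 0.1775] rot [ 1.7973e+02 -3.0000e-02  9.6400e+01] -> shift [ 0.0386 -0.2     0.0766] rotvec [ 0.27 -0.03  0.  ]
```

drive_effector([
  {"x": 0.003,"y": -0.015,"aperture": 0.1},
  {"x": 0.006,"y": -0.03,"aperture": 0.1},
  {"x": 0.008,"y": -0.04,"aperture": 0.1},
  {"x": 0.008,"y": -0.045,"aperture": 0.1},
  {"x": 0.008,"y": -0.04,"aperture": 0.1},
  {"x": 0.0045,"y": -0.022,"aperture": 0.1},
  {"x": 0.001,"y": -0.008,"z": 0.03,"aperture": 0.1},
  {"z": 0.04,"aperture": 0.1},
])

```text
time_s: 19.15
position: [0.4429, 0.0988, 0.104]
eef_rot: [179.9, -0.1, 96.5]
contact_force: [2.2, 0.2, -1.5]
gripper_width: 0.277
grip_force: 29.5
```

drive_effector([
  {"z": 0.022,"aperture": 0.1},
  {"z": 0.005,"aperture": 0.1},
  {"aperture": 0.1},
  {"aperture": 0.1},
])

```text
time_s: 19.65
position: [0.4434, 0.0984, 0.0777]
eef_rot: [179.9, -0.0, 96.4]
contact_force: [0.3, 0.5, -0.9]
gripper_width: 0.282
grip_force: 29.5
```

```bash
python3 -c "
from h import *
go(.4445,.0985,.071,96.4)"
```

```text
t 19.65 pos [0.4434 0.0984 0.0777] rot [ 1.7992e+02 -2.0000e-02  9.6410e+01] -> shift [-0.0001  0.0011  0.0067] rotvec [ 0.08 -0.02  0.01]
```

drive_effector([
  {"y": 0.001,"z": 0.004,"aperture": 0.1},
  {"z": 0.0025,"aperture": 0.1},
  {"aperture": 0.1},
  {"z": 0.0005,"aperture": 0.31},
  {"aperture": 0.38},
  {"aperture": 0.45},
  {"aperture": 0.45},
])

```text
time_s: 20.52
position: [0.4439, 0.0984, 0.0698]
eef_rot: [-180.0, 0.0, 96.4]
contact_force: [-0.7, 0.4, -0.4]
gripper_width: 0.45
grip_force: 0.0
```

drive_effector([
  {"z": -0.02,"aperture": 0.45},
  {"z": -0.04,"aperture": 0.45},
  {"z": -0.05,"aperture": 0.5},
  {"z": -0.02,"aperture": 0.5},
  {"x": -0.02,"y": 0.03,"aperture": 0.7},
  {"x": -0.03,"y": 0.04,"aperture": 0.9},
  {"x": -0.03,"y": 0.04,"aperture": 0.9},
  {"x": -0.03,"y": 0.04,"aperture": 0.9},
])

```text
time_s: 21.52
position: [0.6065, 0.005, 0.1997]
eef_rot: [-180.0, -0.0, 96.4]
contact_force: [-0.9, 1.0, 0.7]
gripper_width: 0.899
grip_force: 0.0
```

drive_effector([
  {"x": -0.013,"y": 0.02,"aperture": 0.9},
  {"aperture": 0.9},
  {"aperture": 0.9},
])

```text
time_s: 21.9
position: [0.6259, -0.0045, 0.1996]
eef_rot: [-180.0, -0.0, 96.4]
contact_force: [0.4, 0.2, -0.3]
gripper_width: 0.899
grip_force: 0.0
```

```bash
python3 -c "
from h import *
go(.654,-.002,.038,96.4)
im=vision.snapshot('wrist');cv2.imwrite('pics/w5.png',im[:,:,::-1])
c=vision.calibration('wrist')
print(proj(c,[[.654,-.003,.044],[.4445,.098,.004],[.4445,.098,.117]]).round())"
```

```text
t 21.9 pos [ 0.6259 -0.0045  0.1996] rot [-1.7995e+02 -2.0000e-02  9.6420e+01] -> shift [-0.0007  0.0283  0.1615] rotvec [-0.05 -0.02  0.02]
[[353. 230.]
 [120.  78.]
 [ 17.  50.]]
```

View pics/w5.png

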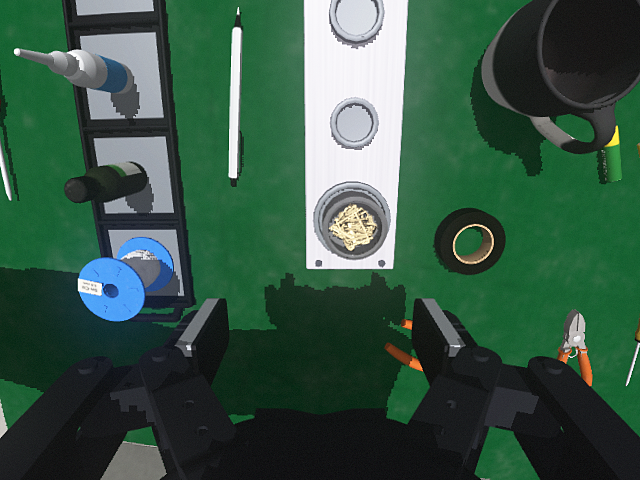

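The brass-wool pot is at (352,228) against a projected (353,230). The needle, flux and reel all look upright in their bays. The tape roll's near edge is at (436,243), so I'll check its clearance before descending.

```bash
python3 -c "
from h import *
c=vision.calibration('wrist')
print(ray(c,[[436,240]],.0),ray(c,[[436,240]],.02))"
```

```text
[[ 0.73971231 -0.01501389]] [[ 0.73224916 -0.00991797]]
```

drive_effector([
  {"x": -0.001,"y": 0.028,"aperture": 0.8},
  {"z": 0.04,"aperture": 0.8},
  {"z": 0.04,"aperture": 0.8},
  {"z": 0.03,"aperture": 0.8},
  {"aperture": 0.8},
  {"aperture": 0.8},
])

```text
time_s: 22.7
position: [0.6549, -0.0025, 0.0913]
eef_rot: [179.9, 0.0, 96.4]
contact_force: [0.1, 0.2, 1.0]
gripper_width: 0.799
grip_force: 0.0
```

```bash
python3 -c "
from h import *
go(.654,-.002,.038,96.4)"
```

```text
t 22.7 pos [ 0.6549 -0.0025  0.0913] rot [1.7992e+02 1.0000e-02 9.6430e+01] -> shift [ 0.0006 -0.001   0.0533] rotvec [0.08 0.01 0.03]
```

Tape edge is about 78 mm away, so it is clear.

drive_effector([
  {"z": 0.03,"aperture": 0.8},
  {"z": 0.017,"aperture": 0.8},
  {"z": 0.006,"aperture": 0.8},
  {"aperture": 0.8},
])

```text
time_s: 23.2
position: [0.6547, -0.0028, 0.0373]
eef_rot: [180.0, 0.0, 96.4]
contact_force: [0.1, 0.2, -0.1]
gripper_width: 0.804
grip_force: 0.0
```

drive_effector([
  {"aperture": 0.4},
  {"aperture": 0.3},
  {"aperture": 0.3},
  {"aperture": 0.3},
  {"aperture": 0.3},
], grip_n=50)

```text
time_s: 23.82
position: [0.655, -0.0028, 0.0381]
eef_rot: [179.9, 0.0, 96.4]
contact_force: [-1.7, 0.4, 9.1]
gripper_width: 0.608
grip_force: 51.4
```

drive_effector([
  {"z": -0.01,"aperture": 0.3},
  {"z": -0.02,"aperture": 0.3},
  {"z": -0.04,"aperture": 0.3},
  {"z": -0.05,"aperture": 0.3},
  {"z": -0.04,"aperture": 0.3},
  {"aperture": 0.3},
])

```text
time_s: 24.58
position: [0.656, -0.0029, 0.2015]
eef_rot: [179.6, 0.0, 96.4]
contact_force: [0.4, 0.2, -2.5]
gripper_width: 0.607
grip_force: 52.8
```

```bash
python3 -c "
from h import *
go(.435,.1815,.197,96.4)"
```

```text
t 24.575 pos [ 0.656  -0.0029  0.2015] rot [179.65   0.    96.4 ] -> shift [ 0.2079 -0.199   0.0032] rotvec [ 0.35  0.   -0.  ]
```

drive_effector([
  {"x": 0.015,"y": -0.015,"aperture": 0.3},
  {"x": 0.03,"y": -0.028,"aperture": 0.3},
  {"x": 0.04,"y": -0.038,"aperture": 0.3},
  {"x": 0.04,"y": -0.038,"aperture": 0.3},
  {"x": 0.04,"y": -0.038,"aperture": 0.3},
  {"x": 0.03,"y": -0.028,"aperture": 0.3},
  {"x": 0.013,"y": -0.014,"aperture": 0.3},
  {"z": 0.03,"aperture": 0.3},
])

```text
time_s: 25.58
position: [0.4331, 0.1835, 0.168]
eef_rot: [179.9, -0.1, 96.6]
contact_force: [1.1, 0.2, -2.9]
gripper_width: 0.61
grip_force: 52.8
```

drive_effector([
  {"z": 0.05,"aperture": 0.3},
  {"z": 0.05,"aperture": 0.3},
  {"z": 0.02,"aperture": 0.3},
  {"aperture": 0.3},
  {"aperture": 0.3},
])

```text
time_s: 26.2
position: [0.4339, 0.1818, 0.0477]
eef_rot: [180.0, -0.0, 96.4]
contact_force: [-0.0, 0.3, -1.0]
gripper_width: 0.606
grip_force: 53.0
```

```bash
python3 -c "
from h import *
go(.435,.1815,.0345,96.4)"
```

```text
t 26.2 pos [0.4339 0.1818 0.0477] rot [ 1.7995e+02 -2.0000e-02  9.6400e+01] -> shift [-0.0004  0.0011  0.0132] rotvec [ 0.05 -0.02 -0.  ]
```

drive_effector([
  {"y": 0.001,"z": 0.009,"aperture": 0.3},
  {"z": 0.004,"aperture": 0.3},
  {"aperture": 0.3},
  {"aperture": 0.63},
  {"aperture": 0.7},
  {"aperture": 0.8},
  {"aperture": 0.8},
])

```text
time_s: 27.08
position: [0.4345, 0.1819, 0.0338]
eef_rot: [180.0, 0.0, 96.4]
contact_force: [0.8, 0.5, 0.5]
gripper_width: 0.801
grip_force: 0.0
```

drive_effector([
  {"z": -0.02,"aperture": 0.8},
  {"z": -0.04,"aperture": 0.8},
  {"z": -0.05,"aperture": 0.8},
  {"z": -0.05,"aperture": 0.8},
  {"x": 0.04,"z": -0.02,"aperture": 0.8},
  {"x": 0.05,"aperture": 0.8},
  {"x": 0.05,"aperture": 0.8},
  {"aperture": 0.8},
])

```text
time_s: 28.08
position: [0.4176, 0.3245, 0.2134]
eef_rot: [-180.0, -0.0, 96.7]
contact_force: [-0.2, -0.4, 0.0]
gripper_width: 0.799
grip_force: 0.0
```

```bash
python3 - <<'E'
from h import *
c=vision.calibration('top'); im=vision.snapshot('top')
o=cv2.resize(im[150:320,230:460],None,fx=3.4,fy=3.4,interpolation=cv2.INTER_CUBIC)
s=lambda p:tuple(int(v) for v in ((p-[230,150]+.5)*3.4))
for p,h in zip([(.4636,-.068),(.454,.0146),(.4445,.098),(.435,.1815)],[.067,.086,.117,.04]):
    a=proj(c,[[*p,.004],[*p,h]]); cv2.line(o,s(a[0]),s(a[1]),(255,0,255),1); cv2.circle(o,s(a[1]),3,(255,255,0),-1)
cv2.imwrite('pics/end.png',o[:,:,::-1])
cv2.imwrite('pics/ends.png',cv2.resize(vision.snapshot('side')[180:310,180:400],None,fx=3.5,fy=3.5)[:,:,::-1])
E
```

```text
(no output)
```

View pics/end.png

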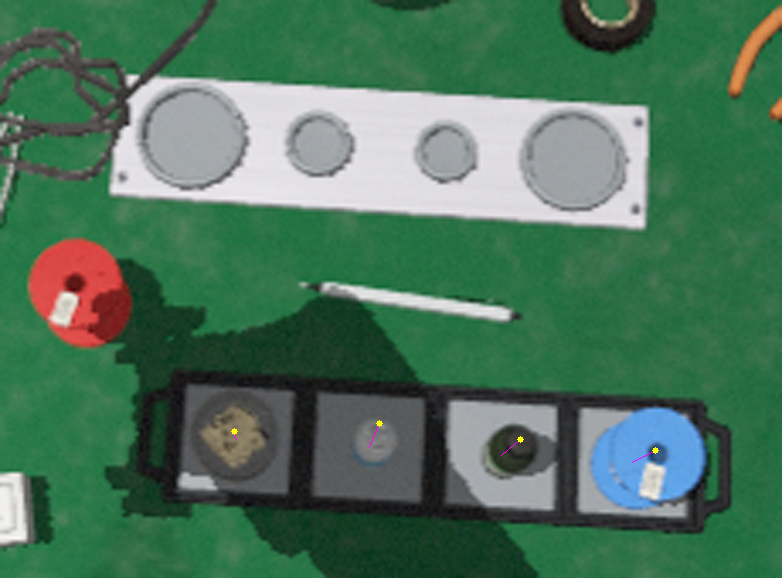

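View pics/ends.png

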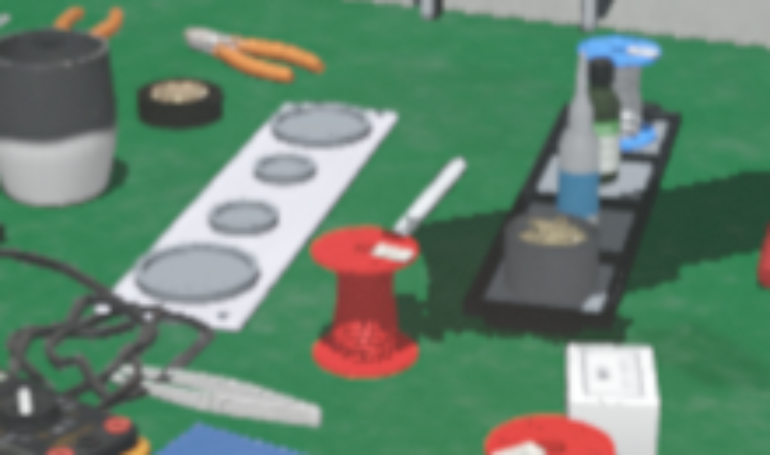

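Both views show all four supplies upright and centred in the tray: cleaner (235,432), needle (378,440), flux (513,445) and reel (655,453) from left to right. Their tops match the projected centres within a few pixels of the enlarged crop. The rack is empty and the gripper is clear.

```bash
python3 -c "
from bench import env
print(env.hand_in())"
```

```text
the job is handed in; nothing more can be done
None
```

The job is handed in at about 28 s of robot time: all four supplies stand upright and centred in the tray in reverse order (from the robot's left: cleaner, needle, flux, reel), checked in the top and side cameras, with the gripper clear; the verdict was not shown.

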